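# Load and lock a dowelling jig

## Task

Set up the dowelling jig with the long flat rail so that the rail's end can be drilled. The sliding tail stop is clamped too near the head block: loosen its T-knob, push the stop back, lay the rail flat on the bed, flush along the fence and with one end flush against the head block, then slide the stop up against the other end and turn the knob fully tight again. Leave the short thick offcut, the glue bottle and the try square where they are.

Things in the scene. Friction and masses are not known exactly. Their poses are not given: they have to be found in the camera images.
- jig: dowelling jig screwed to the bench: plywood base, its upper face (the bed) 18 mm over the bench; origin on its underside, base spans x -80 to +70, y -155 to +155 mm. Jig y runs along the fence, +x points to the fence, away from the robot; yaw within 0.2 rad. Fence: strip x +45 to +70, top at z 44. Head block: dark wood, two drill bushings, x -40 to +45, y -155 to -115 (at the right), top at z 60
- jig_corner (a point): the jig's inner corner on the bed, where the fence's face (plane x = 0 of this frame) meets the head block's face (plane y = 0); axes as the jig's. A rail that is home has its origin at x -25, y +65, z 0 mm here
- tail_stop (a joint): place of the sliding tail stop (m), 0 to 0.10: the gap between head block and stop is 80 mm plus this; it grows along the jig's +y. When free, 4 N push it. The stop is a dark wood block with a steel face, jig x -31 to +42, 60 mm along y, 44 mm high on the bed (top 62 mm over the bench), running in the aluminium track; the knob stands in its middle, 30 mm behind its face
- clamp_knob (a joint): angle of the T-knob (rad): 0 is fully tight with the T-bar along the jig's y; it grows as the knob is turned anticlockwise seen from above, to 1.9 at its end. Below 0.6 the clamp bites and locks the stop, above 0.6 the stop is free. 0.2 N m turn it
- knob_centre (a point): middle of the bar of the black T-knob on the tail stop, on the vertical turning axis, 85 mm over the bench; y axis along the bar. The bar is 84 mm long, 14 mm wide, 17 mm high (76 to 93 mm over the bench), with 14 mm of air between it and the stop's top; grip it from above or push one wing
- rail: the rail: a flat striped brown wooden offcut 50 mm (its x) by 130 mm (its y) by 18 mm thick, lying flat on the bench, 0.12 kg; origin: centre of its underside
- short_offcut: a shorter, thicker wooden offcut 45 x 90 x 28 mm, not to be used; origin: centre of its underside
- glue_bottle: white glue bottle with red nozzle, 60 mm across, 198 mm high, standing to the right; origin: centre of its underside
- try_square: try square with beech stock and steel blade, 222 x 126 x 19 mm, lying at the right; origin: centre of its underside

How it is judged:
On the way, in this order (a step that is already met when the one before it is completed fails the run):
1. the knob is loosened until the stop is free (value of joint clamp_knob above 0.65 rad), for 0.2 s.
2. the stop is pushed back far enough for the rail (gap over 132 mm) (value of joint tail_stop above 0.052 m), for 0.2 s.
3. the rail lies flat on the bed between the head block and the stop (x of rail in the frame of jig_corner between -0.1 and -0.02 m and y of rail in the frame of jig_corner between 0.06 and 0.12 m and z of rail in the frame of jig_corner between -0.004 and 0.004 m and angle between the y axis of rail and the y axis of jig, either way round below 0.35 rad), for 0.1 s.
4. with the knob still loose, the stop is up against the rail and the rail against the head block (value of joint clamp_knob above 0.5 rad and value of joint tail_stop between 0.047 and 0.0525 m and y of rail in the frame of jig_corner below 0.0675 m), for 0.1 s.
At the end, for the whole second after the job is handed in: The rail lies flat on the bed, at rest, flush with the fence and the head block (each within 2.5 mm, along the fence within 0.03 rad), the tail stop stands against its other end (gap at most 2.5 mm) and the clamp knob is tight (below 0.25 rad) (x of rail in the frame of jig_corner between -0.0275 and -0.0225 m and y of rail in the frame of jig_corner between 0.0625 and 0.0675 m and z of rail in the frame of jig_corner between -0.003 and 0.003 m and angle between the y axis of rail and the y axis of jig, either way round below 0.03 rad and angle between the z axis of rail and the z axis of jig, either way round below 0.03 rad and value of joint tail_stop between 0.047 and 0.0525 m and value of joint clamp_knob below 0.25 rad and linear speed of rail below 0.01 m/s); the robot touches nothing.
It fails at once if the short offcut, the glue bottle or the try square is moved by more than 20 mm (distance of any of short_offcut, glue_bottle, try_square from where it was at the start of the episode above 0.02 m).
It fails at once if the glue bottle is knocked over (angle between glue_bottle's own z axis and vertical above 0.5 rad).
It also fails if it takes over 72 s, if anything falls off the work surface, if the arm or the gripper's body presses on something with over 40 N, if the wrist force passes 120 N, or if a joint passes its speed limit or range.

## Robot

A 7-joint arm with a two-finger parallel gripper is mounted at the origin on a cart in front of the work surface, level with it; the furniture and walls round the work are solid. World frame = base frame: x ahead of the robot, y to its left, z up, the work surface at z = 0. Lengths are in m, angles in rad, forces in N, time in s.
With the tool pointing down it reaches from about 0.425 to 0.825 m from the base axis. Payload 3.6 kg.
Tool frame: the origin (TCP) lies on the centre line of the jaws, within the pads' length; the fingertips stand 19 mm ahead of it and the grasp point (between the pads) is the TCP; z points along the fingers, y is the line along which they close (so a half turn about z gives the same grasp; the last joint's range is limited). The gripper opens to 85 mm and grips with 20 to 120 N. Pads are 22 mm wide; open, the fingers measure 114 mm over their backs; the gripper's body (76 mm by 85 mm) begins 54 mm behind the grasp point. The pads swing forward as they close: fully open they stand 13 mm farther back than shut.
Start: joints at [1.224, 0.615, -0.013, 1.423, 0.008, 1.103, -0.04], TCP at [0.205, -0.617, 0.25] pointing down, gripper open.
Joint ranges: [-3.12, 3.12], [-0.3, 2.06], [-1.34, 1.32], [0.26, 2.42], [-1.36, 4.5], [0.01, 1.98], [-2.84, 2.84]. Speed limits (rad/s): [2.79, 2.79, 3.14, 3.14, 3.14, 3.14, 3.14].

## Interface

Orientations are given as a unit quaternion [x, y, z, w].
In Python, from bench import robot, imaging gives the robot as it stands. The module is installed in compiled form; this text tells all that it offers.
- The arm moves only by the tool step_arm, never from a script. Its argument "series" is one flat list of numbers, 5 for each row, row after row: the closure, from 0 (fully open) to 1 (shut), then the shift along the tool's x, y, z scaled (see below), then the turn about the tool's z scaled (see below). In form: [hand, tx, ty, tz, turn, hand, tx, ty, tz, turn, ...]. A call has 1 to 10 rows; each row is the pose to reach, as a shift and turn from the pose commanded when the call began, along the tool's axes at that moment; what a row does not reach only later rows make up. The controller multiplies each number of a shift by 20 cm and each number of a turn by 60 degrees. A row lasts 1/10 s, in which the tool goes at most 50 mm and 8.59 degrees, less where a joint would pass 70% of its speed; a pose out of reach is approached as far as the arm can. A call with a number of a shift or a turn outside -1 to 1 is refused whole. A call with a gripper value outside its range is refused whole. The fingers move at their own pace and stop on an object; "force" is the grip in N (left out, the last holds). Time passes only in rows, so rows that repeat a pose let the fingers close. It gives the time, the measured TCP pose, the force, the opening and the grip force at its end, in the units of the state.
- robot.state(): the state, without advancing time (a new reading comes with each control period).
- imaging.snapshot(name): name is "scene" or "top" or "wrist"; returns (picture, depth): 480x640x3 uint8, blue, green, red; 480x640 float32, m along the optical axis (not along the pixel's ray), 0 where there is no reading.
- imaging.camera_model(name): a dict with "fx", "fy", "cx", "cy" (pixels), "R" (3x3) and "t" (3): a world point X has camera coordinates R X + t. Camera axes: x right, y down, z forward; pixel columns grow to the right and rows downward; lengths in m; the calibration is good to about 2 mm. A picture is of the moment at which its call begins: read the wrist's pose just before it. camera_model takes no time and is no camera call; for the wrist camera it gives the pose at the moment of the call.
- robot.close_job(): hands the job in; it is judged then, once.
The state is a dict: "time": time; "q": joint angles; "joint_vel": joint speeds; "tau": joint torques, N m; "tcp_pos": TCP position; "ee_rot": TCP orientation; "ft_force": force on the tool from outside, world axes, zero at the start; "wrist_torque": the same for the moment, N m; "finger_gap": finger opening in m; "finger_force": force on a finger pad.
Only numpy, scipy, OpenCV 4.12 (cv2) and the standard library are available. Lean on these libraries where they do the work, as an engineer would, in place of code of your own. Each camera call takes 0.05 s, during which the arm holds its last target. There are 200 camera calls.

## Working session

There is one attempt and no reset: what is moved stays moved. The work goes in short steps, Python scripts to look and compute and a tool call to move; the robot and the scene stay as the last step left them, time stands still between calls to the robot, and variables do not carry over. Pictures are saved under pics/ and viewed, at most 10 in all, crops included, and the job is handed in when it is done.

Besides the shell and the picture viewer there is one more tool, called after ">>>" in YAML: its name, and indented under it one key for each argument. step_arm: Moves the arm, as the interface text tells. Its arguments: {"type":"object","properties":{"series":{"type":"array"},"force":{"type":"number"}},"required":["series"]}

```bash
mkdir -p pics; cat > h.py <<'E'
import numpy as np, cv2
from bench import robot, imaging
from scipy.spatial.transform import Rotation as Ro
def snap(n,f=None):
    m=imaging.camera_model(n); p,d=imaging.snapshot(n)
    if f: cv2.imwrite('pics/'+f,p); np.savez('pics/'+f+'.npz',p=p,d=d,**{k:np.array(v) for k,v in m.items()})
    return p,d,m
def world(m,d):
    v,u=np.mgrid[0:480,0:640]
    c=np.stack([(u-m['cx'])/m['fx']*d,(v-m['cy'])/m['fy']*d,d],-1)
    return (c-np.array(m['t']))@np.array(m['R'])
def ray(m,u,v,z):
    R=np.array(m['R']);o=-R.T@np.array(m['t']);k=R.T@np.array([(u-m['cx'])/m['fx'],(v-m['cy'])/m['fy'],1])
    return o+k*(z-o[2])/k[2]
E
python3 - <<'E'
from h import *
s=robot.state();print({k:np.round(v,3) for k,v in s.items()})
for n in('top','scene'):
    p,d,m=snap(n,n+'0.png'); print(n,{k:np.round(v,3).tolist() for k,v in m.items()})
E
```

```text
{'time': np.float64(0.0), 'q': array([ 1.223,  0.616, -0.013,  1.425,  0.008,  1.103, -0.04 ]), 'joint_vel': array([ 0.002,  0.001, -0.   , -0.   , -0.003, -0.001, -0.001]), 'tau': array([-0.0000e+00, -4.6922e+01,  2.5900e-01, -1.7104e+01,  1.0000e-02,
        1.0000e-02,  0.0000e+00]), 'tcp_pos': array([ 0.205, -0.616,  0.249]), 'ee_rot': array([ 0.987,  0.16 , -0.   , -0.001]), 'ft_force': array([-0.859,  0.153,  0.306]), 'wrist_torque': array([-0.015,  0.053,  0.009]), 'finger_force': np.float64(0.0), 'finger_gap': np.float64(0.085)}
top {'fx': 458.182, 'fy': 458.182, 'cx': 317.124, 'cy': 237.903, 'R': [[-0.016, -1.0, -0.004], [-0.991, 0.017, -0.134], [0.134, 0.002, -0.991]], 't': [-0.063, 0.553, 0.912]}
scene {'fx': 509.371, 'fy': 509.371, 'cx': 326.874, 'cy': 238.684, 'R': [[-0.54, -0.841, -0.02], [-0.504, 0.343, -0.793], [0.674, -0.418, -0.61]], 't': [0.259, 0.36, 0.977]}
```

View pics/top0.png

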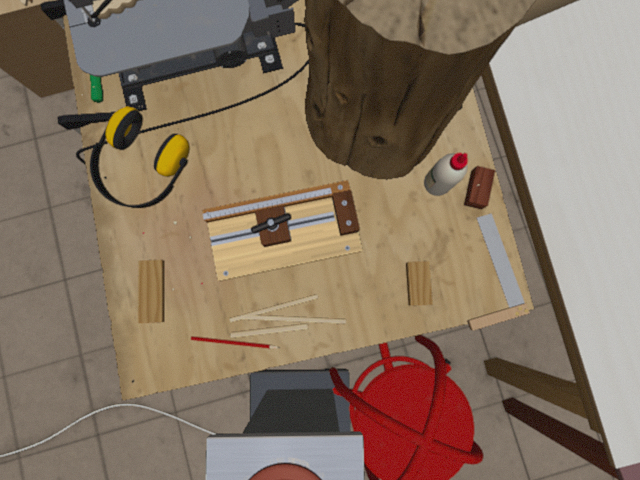

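View pics/scene0.png

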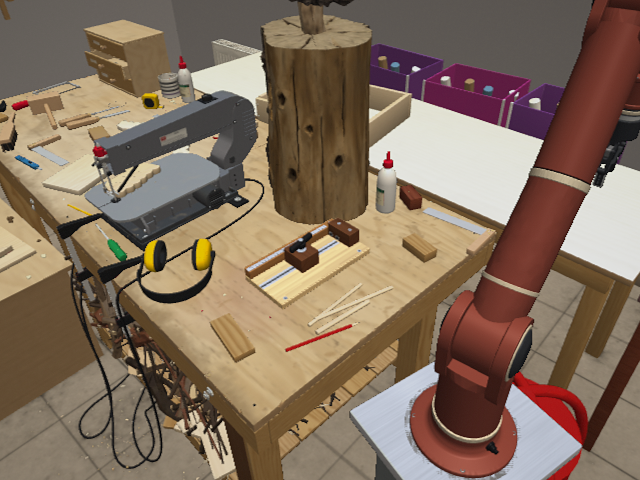

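```bash
python3 - <<'E'
from h import *
z=np.load('pics/top0.png.npz');p=z['p'];d=z['d'];m=z
W=world(m,d);H=cv2.cvtColor(p,cv2.COLOR_BGR2HSV)
def rect(mask,h,name,mina=40):
    n,l,st,c=cv2.connectedComponentsWithStats(mask.astype(np.uint8))
    for i in range(1,n):
        if st[i,4]<mina: continue
        v,u=np.nonzero(l==i)
        P=np.array([ray(m,a,b,h)[:2] for a,b in zip(u,v)])
        r=cv2.minAreaRect((P*1000).astype(np.float32))
        zz=W[v,u,2]
        print(name,'px',c[i].round(),'n',st[i,4],'ctr',np.round(r[0],1),'size',np.round(r[1],1),'ang',round(r[2],1),'z med',zz[zz!=0].round(3).__getitem__(slice(None)).mean().round(3), 'mean',P.mean(0).round(4))
reg=np.zeros((480,640),bool);reg[150:330,100:450]=1
V=H[...,2];S=H[...,1];Z=W[...,2]
out=(np.abs(Z-.018)<.006)&reg
for h,a,b,nm in((.018,.013,.024,'z18'),(.028,.024,.034,'z28'),(.06,.052,.067,'z60'),(.093,.07,.11,'z93')):
    rect((Z>a)&(Z<b)&reg,h,nm)
dark=(V<110)&(Z>.05)&(Z<.11)&reg
rect(dark,.062,'dark')
print(p[222,262:282].tolist());print(p[290,140:165:6].tolist())
x0,y0,w,h=190,165,190,130
cv2.imwrite('pics/crop.png',cv2.resize(p[y0:y0+h,x0:x0+w],None,fx=4.2,fy=4.2,interpolation=cv2.INTER_CUBIC))
E
```

```text
z18 px [339. 160.] n 72 ctr [ 725.9 -121.5] size [78.6  9.1] ang 63.6 z med 0.018 mean [ 0.7244 -0.1224]
z18 px [376. 174.] n 73 ctr [ 691.7 -203.2] size [90.1 12.4] ang 77.6 z med 0.018 mean [ 0.6913 -0.2   ]
z18 px [105. 188.] n 47 ctr [669.3 382. ] size [55.6  8.6] ang 34.0 z med 0.017 mean [0.6699 0.3824]
z18 px [430. 188.] n 42 ctr [ 658.5 -317.5] size [51.3 15.6] ang 42.3 z med 0.018 mean [ 0.6572 -0.3156]
z18 px [280. 241.] n 6694 ctr [559.7  -3. ] size [127.4 309.5] ang 10.9 z med 0.02 mean [0.5501 0.0073]
z18 px [150. 291.] n 1548 ctr [449.9 277. ] size [130.   52.1] ang 1.7 z med 0.02 mean [0.4491 0.2771]
z28 px [365. 167.] n 157 ctr [ 706.9 -176.6] size [182.3  26.8] ang 74.8 z med 0.029 mean [ 0.704 -0.176]
z28 px [432. 188.] n 40 ctr [ 658.2 -317.2] size [50.8 15.4] ang 42.3 z med 0.029 mean [ 0.6557 -0.3175]
z28 px [161. 195.] n 73 ctr [648.4 261.9] size [15.9 91.7] ang 36.6 z med 0.029 mean [0.6505 0.2569]
z28 px [420. 283.] n 971 ctr [ 457.1 -282.2] size [89.6 46.4] ang 0.9 z med 0.03 mean [ 0.4569 -0.2823]
z60 px [168. 163.] n 259 ctr [712.8 227.6] size [35.2 70.2] a
[... 1187 characters left out ...]
8]
dark px [436. 179.] n 250 ctr [ 669.  -318.5] size [63.  33.4] ang 19.6 z med 0.078 mean [ 0.6654 -0.3178]
dark px [346. 211.] n 736 ctr [ 602.  -130.8] size [85.1 39. ] ang 10.8 z med 0.062 mean [ 0.602  -0.1309]
dark px [272. 225.] n 1075 ctr [576.1  20.5] size [73.8 82.8] ang 10.6 z med 0.072 mean [0.5768 0.0182]
[[35, 49, 71], [33, 41, 57], [32, 34, 40], [22, 21, 24], [33, 32, 25], [101, 93, 90], [153, 142, 134], [173, 159, 152], [168, 154, 148], [170, 157, 152], [172, 162, 153], [146, 136, 128], [66, 65, 65], [59, 57, 64], [51, 51, 53], [44, 45, 43], [31, 33, 31], [32, 34, 33], [29, 29, 27], [19, 25, 32]]
[[60, 104, 136], [73, 116, 147], [80, 122, 152], [57, 103, 133], [68, 92, 113]]
```

View pics/crop.png

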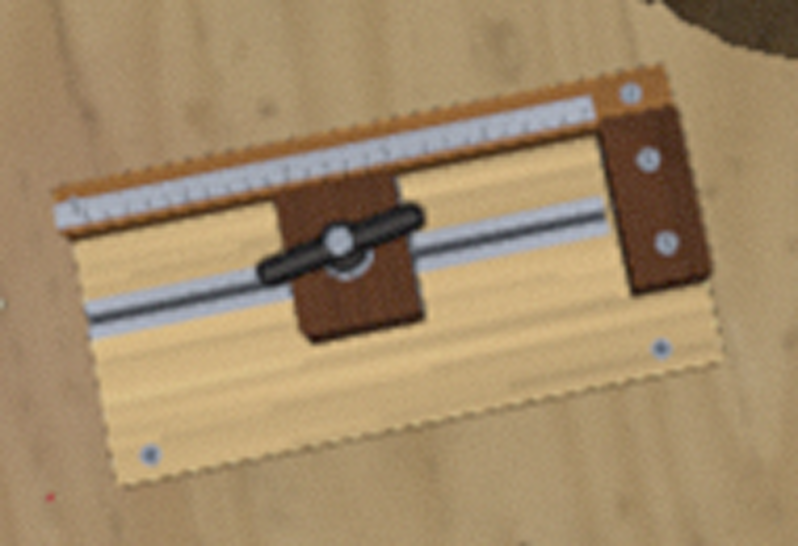

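The top view shows the jig with the stop and knob at about (271,224), the rail lying far left at (151,291) and the offcut on the right at (419,284). The crop shows the T-bar turned slightly anticlockwise from the fence direction.

```bash
cat >> h.py <<'E'
def yaw(s=None):
    s=s or robot.state(); X=Ro.from_quat(s['ee_rot']).as_matrix()[:,0]; return np.degrees(np.arctan2(X[1],X[0]))
def plan(ways,p=None,y=None):
    s=robot.state(); p=np.array(s['tcp_pos'] if p is None else p);y=yaw(s) if y is None else y
    for q,Y in ways:
        q=np.array(q);a=np.radians(y);D=q-p
        c=[D[0]*np.cos(a)+D[1]*np.sin(a),D[0]*np.sin(a)-D[1]*np.cos(a),-D[2]]
        print('to',np.round(q,4),Y,'row',np.round(np.array(c)/.2,4).tolist(),round(-(Y-y)/60,4)); p,y=q,Y
E
python3 - <<'E'
from h import *
z=np.load('pics/top0.png.npz');p=z['p'];d=z['d'];W=world(z,d)
V=p.max(2);S=p.max(2).astype(int)-p.min(2)
m=(V<70)&(S<22)&(W[...,2]>.078)&(W[...,2]<.105);m[:, :230]=0;m[:,310:]=0;m[:200]=0;m[250:]=0
v,u=np.nonzero(m);P=np.array([ray(z,a,b,.093)[:2] for a,b in zip(u,v)])
r=cv2.minAreaRect((P*1000).astype(np.float32));print(len(u),r,P.mean(0))
w,E=np.linalg.eigh(np.cov(P.T));print(np.degrees(np.arctan2(E[1,1],E[0,1])))
plan([((.30,-.44,.27),50),((.42,-.27,.27),75),((.51,-.11,.27),100),((.54,.015,.27),105)])
E
```

```text
248 ((575.40576171875, 18.282934188842773), (21.710800170898438, 80.02883911132812), 13.318180084228516) [0.57547108 0.01722865]
110.90985852372516
to [ 0.3  -0.44  0.27] 50 row [0.7297, -0.686, -0.1037] -0.5269
to [ 0.42 -0.27  0.27] 75 row [1.0368, -0.0867, -0.0] -0.4167
to [ 0.51 -0.11  0.27] 100 row [0.8892, 0.2276, -0.0] -0.4167
to [0.54  0.015 0.27 ] 105 row [0.5895, 0.2563, -0.0] -0.0833
```

>>> step_arm:
  series: [0,0.73,-0.686,-0.1,-0.527,0,0.73,-0.686,-0.1,-0.527,0,0.73,-0.686,-0.1,-0.527,0,0.73,-0.686,-0.1,-0.527,0,0.73,-0.686,-0.1,-0.527]

```text
time: 0.6
tcp_pos: [0.3057, -0.4333, 0.2711]
ee_rot: [0.903, 0.429, 0.003, -0.001]
ft_force: [0.4, -1.0, -0.4]
finger_gap: 0.0851
finger_force: 0.0
```

>>> step_arm:
  series: [0,1.0,-0.087,0,-0.417,0,1.0,-0.087,0,-0.417,0,1.0,-0.087,0,-0.417,0,1.0,-0.087,0,-0.417,0,1.0,-0.087,0,-0.417]

```text
time: 1.1
tcp_pos: [0.4202, -0.2684, 0.2706]
ee_rot: [0.789, 0.614, 0.003, -0.001]
ft_force: [-0.0, -0.4, -0.4]
finger_gap: 0.0852
finger_force: 0.0
```

>>> step_arm:
  series: [0,0.89,0.228,0,-0.417,0,0.89,0.228,0,-0.417,0,0.89,0.228,0,-0.417,0,0.89,0.228,0,-0.417,0,0.89,0.228,0,-0.417]

```text
time: 1.6
tcp_pos: [0.5076, -0.1103, 0.2704]
ee_rot: [0.639, 0.769, 0.002, -0.001]
ft_force: [-0.5, 1.0, 0.0]
finger_gap: 0.0853
finger_force: 0.0
```

>>> step_arm:
  series: [0,0.59,0.256,0,-0.083,0,0.59,0.256,0,-0.083,0,0.59,0.256,0,-0.083,0,0.59,0.256,0,-0.083,0,0.59,0.256,0,-0.083]

```text
time: 2.1
tcp_pos: [0.5352, 0.0076, 0.2698]
ee_rot: [0.609, 0.793, -0.001, -0.0]
ft_force: [0.6, -0.7, -0.4]
finger_gap: 0.0852
finger_force: 0.0
```

```bash
python3 - <<'E'
from h import *
s=robot.state();print(s['time'],s['tcp_pos'],yaw(s),s['ee_rot'],s['q'])
snap('wrist','w1.png');snap('top','top1.png')
E
```

```text
2.1 [0.53516434 0.00758407 0.26980272] 104.9657132279971 [ 6.08998858e-01  7.93170424e-01 -1.03377429e-03 -2.43506184e-05] [ 0.28784352  0.45720274 -0.51178177  1.71750594  0.25571761  1.03511337
 -0.05081651]
```

View pics/w1.png

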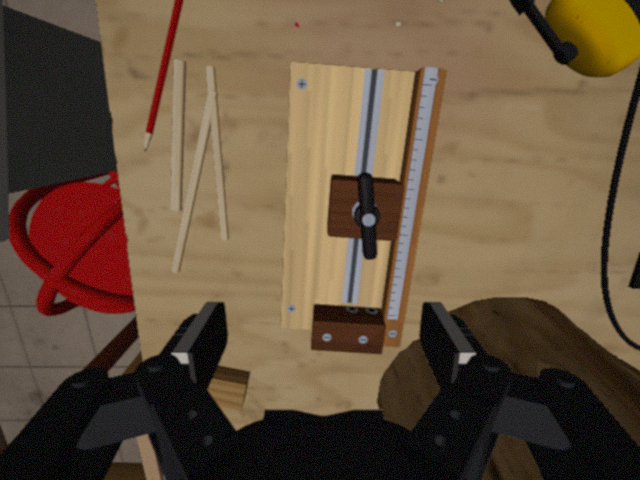

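The wrist view shows the knob's screw at about (368,218), with the bar running from (366,175) to (371,256), and the head block top at (347,338). Next I measure the jig and bar here.

```bash
cat > meas.py <<'E'
from h import *
import sys
z=np.load(sys.argv[1]);p=z['p'];d=z['d'];W=world(z,d);Z=W[...,2]
def rect(m,h,nm,mina=150):
    n,l,st,c=cv2.connectedComponentsWithStats(m.astype(np.uint8))
    for i in range(1,n):
        if st[i,4]<mina: continue
        v,u=np.nonzero(l==i);P=np.array([ray(z,a,b,h)[:2] for a,b in zip(u,v)])*1000
        r=cv2.minAreaRect(P.astype(np.float32));w,E=np.linalg.eigh(np.cov(P.T))
        print(nm,c[i].round(),st[i,4],'ctr',np.round(r[0],1),np.round(r[1],1),round(r[2],1),'mean',P.mean(0).round(1),'pca',np.degrees(np.arctan2(E[1,1],E[0,1])).round(1),'z',np.median(Z[l==i]).round(4))
reg=(W[...,0]>.42)&(W[...,0]<.68)&(W[...,1]>-.19)&(W[...,1]<.34)
V=p.max(2);S=V.astype(int)-p.min(2)
rect(reg&(V<75)&(S<22)&(Z>.077)&(Z<.11),.093,'bar',60)
rect(reg&(Z>.085)&(Z<.115),.093,'barz',60)
rect(reg&(Z>.05)&(Z<.07)&(V<130),.061,'dark')
rect(reg&(Z>.037)&(Z<.049),.044,'fence')
rect(reg&(Z>.012)&(Z<.023),.018,'bed')
rect(reg&(Z>.030)&(Z<.040),.036,'railonbed')
E
for f in w1 top1; do echo $f; python3 meas.py pics/$f.png.npz; done
```

```text
w1
bar [367. 214.] 1209 ctr [573.5  20.3] [22.7 82.1] 27.3 mean [572.7  22.6] pca 110.8 z 0.0915
barz [368. 215.] 1302 ctr [573.8  19.5] [18.5 82.1] 17.9 mean [574.   21.3] pca 110.9 z 0.0917
dark [343. 209.] 1654 ctr [555.9  15.5] [34.3 62.2] 15.3 mean [554.3  15. ] pca 106.4 z 0.0618
dark [388. 208.] 1436 ctr [598.2  24.2] [30.1 61.3] 15.0 mean [598.1  27.2] pca 108.2 z 0.0619
dark [348. 335.] 2364 ctr [ 600.6 -126.4] [84.1 45.6] 10.9 mean [ 600.6 -126.4] pca -169.6 z 0.0592
fence [409. 205.] 6956 ctr [588.5   4.3] [109.  308.4] 10.8 mean [623.8  26.7] pca 98.3 z 0.0437
bed [337. 180.] 23199 ctr [557.8  -1.8] [126.1 307.9] 10.9 mean [545.   28.9] pca 97.6 z 0.0174
railonbed [531.  10.] 222 ctr [670.5 233.7] [ 9.1 24.8] 59.8 mean [671.4 232.7] pca 155.6 z 0.0353
railonbed [411. 124.] 284 ctr [599.5 106.1] [  2.9 110.5] 10.9 mean [598.8 109.9] pca 100.9 z 0.035
railonbed [362. 300.] 464 ctr [590.2 -66.6] [86.2 96.7] 11.1 mean [609.3 -92.2] pca 54.8 z 0.0351
top1
dark [346. 211.] 740 ctr [ 602.3 -130.9] [85. 39.] 10.8 mean [ 602.2 -130.9] pca -169.2 z 0.0619
fence [314. 192.] 772 ctr [647.2 -69.9] [ 26.8 145.7] 10.8 mean [647.5 -68.2] pca 102.2 z 0.046
bed [319. 232.] 3021 ctr [575.2 -85.6] [127.1 141.3] 11.0 mean [567.3 -76. ] pca 51.1 z 0.0198
bed [151. 282.] 1096 ctr [467.7 277.5] [94.4 52.1] 1.7 mean [466.9 277. ] pca -179.3 z 0.0197
```

```bash
python3 - <<'E'
from h import *
plan([((.574,.0195,.19),110.8),((.574,.0195,.089),110.8)])
E
```

```text
to [0.574  0.0195 0.19  ] 110.8 row [0.0152, 0.205, 0.3992] -0.1003
to [0.574  0.0195 0.089 ] 110.8 row [0.0, 0.0, 0.505] -0.0
```

>>> step_arm:
  series: [0,0.0,0.18,0.4,-0.098,0,0.0,0.18,0.4,-0.098,0,0.0,0.18,0.4,-0.098,0,0.0,0.18,0.4,-0.098,0,0.0,0.18,0.4,-0.098]

```text
time: 2.7
tcp_pos: [0.5706, 0.0175, 0.1921]
ee_rot: [0.568, 0.823, 0.001, 0.001]
ft_force: [0.4, 0.9, 0.7]
finger_gap: 0.0856
finger_force: 0.0
```

```bash
python3 - <<'E'
from h import *
s=robot.state();print(s['tcp_pos'],yaw(s))
plan([((.574,.0195,.088),110.8)])
snap('wrist','w2.png')
E
python3 meas.py pics/w2.png.npz
```

```text
[0.57061429 0.01750334 0.1920737 ] 110.80511838502547
to [0.574  0.0195 0.088 ] 110.8 row [0.0033, 0.0194, 0.5204] 0.0001
bar [329. 241.] 2034 ctr [574.5  21. ] [22.4 81.7] 20.3 mean [573.2  23.7] pca 110.5 z 0.0915
barz [329. 243.] 2113 ctr [574.7  20.3] [15.5 81.9] 21.7 mean [574.2  22.2] pca 110.8 z 0.0918
dark [301. 229.] 2465 ctr [556.4  16.2] [33.  61.3] 11.2 mean [553.4  15.4] pca 105.3 z 0.0618
dark [358. 234.] 2442 ctr [595.1  23.7] [33.2 61.4] 11.1 mean [597.1  27.5] pca 108.8 z 0.0619
dark [297. 382.] 3553 ctr [ 600.6 -125.3] [83.8 46.7] 10.8 mean [ 600.2 -125.2] pca -169.3 z 0.0592
fence [387. 228.] 10802 ctr [588.3   4.4] [109.1 308.1] 10.9 mean [622.6  28.9] pca 97.6 z 0.0437
bed [302. 184.] 34837 ctr [557.8  -1.8] [125.5 307.7] 10.9 mean [543.7  34.6] pca 97.6 z 0.0175
railonbed [564.   7.] 240 ctr [673.8 231.2] [ 9.7 15.5] 61.8 mean [674.7 230.5] pca 164.9 z 0.0351
railonbed [397. 133.] 373 ctr [599.5 105.8] [  2.4 111.3] 10.9 mean [598.9 109.1] pca 100.9 z 0.0351
railonbed [315. 343.] 740 ctr [591.  -68.2] [85.5 96.4] 10.2 mean [606.5 -97. ] pca 49.6 z 0.0351
```

>>> step_arm:
  series: [0,0.002,0.019,0.25,0,0,0.002,0.019,0.4,0,0,0.002,0.019,0.52,0,0,0.002,0.019,0.52,0,0,0.002,0.019,0.52,0]

```text
time: 3.25
tcp_pos: [0.5744, 0.0202, 0.088]
ee_rot: [0.567, 0.824, 0.001, 0.001]
ft_force: [0.2, 0.3, 0.3]
finger_gap: 0.0854
finger_force: 0.0
```

>>> step_arm:
  series: [1,0,0,0,0,1,0,0,0,0,1,0,0,0,0,1,0,0,0,0,1,0,0,0,0,1,0,0,0,0,1,0,0,0,0,1,0,0,0,0]
  force: 40

```text
time: 4.05
tcp_pos: [0.5742, 0.0203, 0.0871]
ee_rot: [0.567, 0.824, 0.001, 0.001]
ft_force: [-0.1, 0.3, 5.6]
finger_gap: 0.0231
finger_force: 39.1
```

>>> step_arm:
  series: [1,0,0,0,-0.1,1,0,0,0,-0.2,1,0,0,0,-0.3,1,0,0,0,-0.4,1,0,0,0,-0.5,1,0,0,0,-0.6,1,0,0,0,-0.7,1,0,0,0,-0.8,1,0,0,0,-0.9,1,0,0,0,-0.9]
  force: 60

```text
time: 5.05
tcp_pos: [0.5723, 0.0182, 0.0872]
ee_rot: [0.131, 0.991, -0.002, -0.001]
ft_force: [-5.0, -4.1, 11.1]
finger_gap: 0.0226
finger_force: 59.0
```

```bash
python3 - <<'E'
from h import *
s=robot.state();print(s['tcp_pos'],yaw(s),s['ft_force'],s['wrist_torque'],s['finger_gap'],s['q'])
snap('top','top2.png'); p,d,m=snap('wrist','w3.png')
z=np.load('pics/top2.png.npz')['p']
cv2.imwrite('pics/v3.png',np.hstack([cv2.resize(p,(400,300)),cv2.resize(z[150:300,180:380],(400,300))]))
E
```

```text
[0.572296   0.01822239 0.08721594] 164.93531408744352 [-4.96380268 -4.09671555 11.13610113] [-0.70675441  0.84492076  0.12539703] 0.02257859984178979 [ 0.33388263  0.79641148 -0.67252018  1.80106371  0.67941319  0.79454521
  0.61688721]
```

View pics/v3.png

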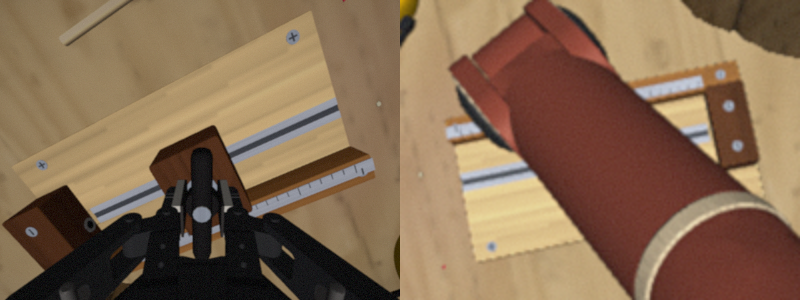

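>>> step_arm:
  series: [1,0.017,0.035,0,0,1,0.034,0.07,0,0,1,0.051,0.105,0,0,1,0.068,0.14,0,0,1,0.085,0.174,0,0,1,0.102,0.209,0,0,1,0.119,0.244,0,0,1,0.135,0.279,0,0,1,0.135,0.279,0,0,1,0.135,0.279,0,0]

```text
time: 6.15
tcp_pos: [0.5603, 0.0809, 0.0872]
ee_rot: [0.131, 0.991, -0.001, -0.001]
ft_force: [-5.5, -1.9, 11.0]
finger_gap: 0.0221
finger_force: 58.9
```

>>> step_arm:
  series: [0,0,0,0,0,0,0,0,0,0,0,0,0,0,0,0,0,0,0,0,0,0,0,0,0,0,0,0,-0.4,0,0,0,0,-0.7,0,0,0,0,-0.7,0,0,0,0,-0.7,0]

```text
time: 7.05
tcp_pos: [0.5651, 0.0833, 0.2325]
ee_rot: [0.131, 0.991, 0.003, 0.006]
ft_force: [0.4, 1.1, -0.0]
finger_gap: 0.0855
finger_force: 0.0
```

```bash
python3 - <<'E'
from h import *
s=robot.state();print(s['tcp_pos'],yaw(s))
snap('wrist','w4.png')
plan([((.52,.17,.22),172),((.45,.277,.2),181.7)])
E
python3 meas.py pics/w4.png.npz
```

```text
[0.56512579 0.08325212 0.23251908] 164.8992633319943
to [0.52 0.17 0.22] 172 row [0.3246, 0.3679, 0.0471] -0.1184
to [0.45  0.277 0.2  ] 181.7 row [0.4211, 0.4811, 0.1] -0.1617
bar [318. 222.] 1535 ctr [561.3  82.1] [22.7 82. ] 73.9 mean [559.2  82.4] pca 164.9 z 0.0915
barz [318. 223.] 1637 ctr [561.4  81.9] [17.7 82.1] 78.4 mean [560.2  82.4] pca 164.9 z 0.0918
dark [318. 213.] 3543 ctr [562.8  81.7] [73.6 59.8] 10.8 mean [560.5  82.3] pca -140.0 z 0.0619
dark [124. 302.] 3464 ctr [ 599.5 -125.5] [84.5 46.7] 10.9 mean [ 597.9 -126. ] pca -169.8 z 0.0592
fence [317. 268.] 4464 ctr [619.3  58.8] [ 26.6 213.5] 10.9 mean [619.3  63.5] pca 100.7 z 0.0437
fence [508. 245.] 316 ctr [642.9 256.9] [11.4 65.1] 39.2 mean [644.7 253.3] pca 129.8 z 0.039
fence [154. 309.] 1254 ctr [ 606. -124.] [105.2  82.3] 29.4 mean [ 620.2 -112.1] pca -179.6 z 0.0433
bed [502.  49.] 6031 ctr [467.1 277. ] [90.  52.4] 1.6 mean [468.8 276.7] pca -172.6 z 0.0175
bed [245. 207.] 28092 ctr [557.6  -1.5] [127.  308.1] 10.9 mean [546.1   5.6] pca 101.6 z 0.0174
bed [516. 225.] 466 ctr [639.1 281.6] [ 23.  112.2] 23.2 mean [637.6 276. ] pca 113.6 z 0.0181
railonbed [525. 233.] 956 ctr [642.9 277.2] [ 29.8 125.4] 25.2 mean [640.3 274.4] pca 116.2 z 0.0359
railonbed [383. 223.] 150 ctr [592.9 139.5] [ 4.  43.6] 10.4 mean [592.7 139.8] pca 100.9 z 0.0353
railonbed [156. 290.] 620 ctr [595.2 -94.1] [88.  43.7] 12.1 mean [ 602.5 -106.7] pca -159.8 z 0.0349
railonbed [258. 280.] 318 ctr [619.7  -1.1] [  4.  112.6] 10.6 mean [6.194e+02 2.000e-01] pca 100.8 z 0.0349
```

>>> step_arm:
  series: [0,0.32,0.37,0,-0.12,0,0.32,0.37,0,-0.12,0,0.32,0.37,0,-0.12,0,0.32,0.37,0,-0.12]

```text
time: 7.5
tcp_pos: [0.5182, 0.1701, 0.2253]
ee_rot: [0.067, 0.998, -0.001, -0.001]
ft_force: [0.2, -0.7, -0.3]
finger_gap: 0.0855
finger_force: 0.0
```

>>> step_arm:
  series: [0,0.42,0.48,0.1,-0.162,0,0.42,0.48,0.1,-0.162,0,0.42,0.48,0.1,-0.162,0,0.42,0.48,0.1,-0.162,0,0.42,0.48,0.1,-0.162]

```text
time: 8.0
tcp_pos: [0.4501, 0.2744, 0.2053]
ee_rot: [-0.015, 1.0, -0.001, -0.0]
ft_force: [0.4, -1.2, 0.3]
finger_gap: 0.0854
finger_force: 0.0
```

```bash
cat > rail.py <<'E'
from h import *
import sys
s=robot.state();print(s['tcp_pos'],yaw(s),s['q'][6])
p,d,z=snap('wrist',sys.argv[1]);W=world(z,d);Z=W[...,2]
m=(Z>.011)&(Z<.026)&(np.abs(W[...,0]-.45)<.09)&(np.abs(W[...,1]-.277)<.06)
m=cv2.morphologyEx(m.astype(np.uint8),cv2.MORPH_OPEN,np.ones((5,5)))
v,u=np.nonzero(m);P=np.array([ray(z,a,b,.018)[:2] for a,b in zip(u,v)])*1000
print(len(u),cv2.minAreaRect(P.astype(np.float32)),P.mean(0),u.mean(),v.mean())
E
python3 rail.py w5.png
```

```text
[0.45014823 0.27438841 0.20531214] -178.2407148843744 0.4638030863878943
6948 ((446.6552429199219, 278.4327087402344), (128.18893432617188, 49.71369171142578), 1.6359386444091797) [442.5189439  278.36747654] 326.82124352331607 206.4965457685665
```

>>> step_arm:
  series: [0,0.015,0.008,0.25,0,0,0.015,0.008,0.5,0,0,0.015,0.008,0.7,0,0,0.015,0.008,0.83,0,0,0.015,0.008,0.9,0,0,0.015,0.008,0.93,0,0,0.015,0.008,0.93,0,0,0.015,0.008,0.93,0]

```text
time: 8.85
tcp_pos: [0.4475, 0.2777, 0.0215]
ee_rot: [-0.016, 1.0, 0.001, 0.001]
ft_force: [0.6, -0.1, -0.2]
finger_gap: 0.0856
finger_force: 0.0
```

>>> step_arm:
  series: [1,0,0,0,0,1,0,0,0,0,1,0,0,0,0,1,0,0,0,0,1,0,0,0,0,1,0,0,0,0,1,0,0,0,0]
  force: 30

```text
time: 9.55
tcp_pos: [0.4469, 0.2776, 0.0213]
ee_rot: [-0.016, 1.0, 0.0, 0.001]
ft_force: [-1.1, -1.9, 5.6]
finger_gap: 0.0493
finger_force: 32.2
```

>>> step_arm:
  series: [1,0,0,-0.15,0,1,0,0,-0.3,0,1,0,0,-0.5,0,1,0,0,-0.7,0,1,0,0,-0.7,0,1,0,0,-0.7,0]

```text
time: 10.15
tcp_pos: [0.4465, 0.2769, 0.1606]
ee_rot: [-0.016, 1.0, -0.0, 0.0]
ft_force: [-0.5, -0.9, -2.2]
finger_gap: 0.0488
finger_force: 32.5
```

```bash
python3 - <<'E'
from h import *
print(yaw())
plan([((.50,.15,.17),150),((.567,-.036,.17),100.9),((.567,-.036,.06),100.9)])
E
```

```text
-178.1937054100207
to [0.5  0.15 0.17] 150 row [-0.2476, -0.6428, -0.0472] -5.4699
to [ 0.567 -0.036  0.17 ] 100.9 row [-0.7551, -0.6379, -0.0] 0.8183
to [ 0.567 -0.036  0.06 ] 100.9 row [0.0, 0.0, 0.55] -0.0
```

Turn for the first leg is (181.8−150)/60 = 0.53.

>>> step_arm:
  series: [1,-0.08,-0.21,-0.02,0.14,1,-0.16,-0.42,-0.04,0.28,1,-0.248,-0.643,-0.05,0.42,1,-0.248,-0.643,-0.05,0.53,1,-0.248,-0.643,-0.05,0.53]

```text
time: 10.65
tcp_pos: [0.4995, 0.1478, 0.1683]
ee_rot: [0.26, 0.965, -0.002, -0.002]
ft_force: [-0.2, 0.1, -1.4]
finger_gap: 0.0494
finger_force: 32.5
```

>>> step_arm:
  series: [1,-0.15,-0.13,0,0.14,1,-0.3,-0.26,0,0.28,1,-0.45,-0.39,0,0.42,1,-0.6,-0.52,0,0.56,1,-0.755,-0.638,0,0.7,1,-0.755,-0.638,0,0.818,1,-0.755,-0.638,0,0.818,1,-0.755,-0.638,0,0.818]

```text
time: 11.45
tcp_pos: [0.5662, -0.0327, 0.1694]
ee_rot: [0.633, 0.774, -0.0, -0.002]
ft_force: [0.8, 0.9, -2.3]
finger_gap: 0.049
finger_force: 32.5
```

```bash
python3 - <<'E'
from h import *
s=robot.state();print(s['tcp_pos'],yaw(s),s['finger_gap'])
plan([((.567,-.036,.06),100.9)])
p,d,m=snap('wrist','w6.png')
E
```

```text
[ 0.56618817 -0.03272889  0.16938712] 101.41904133436103 0.04896615627021976
to [ 0.567 -0.036  0.06 ] 100.9 row [-0.0168, 0.0007, 0.5469] 0.0087
```

View pics/w6.png

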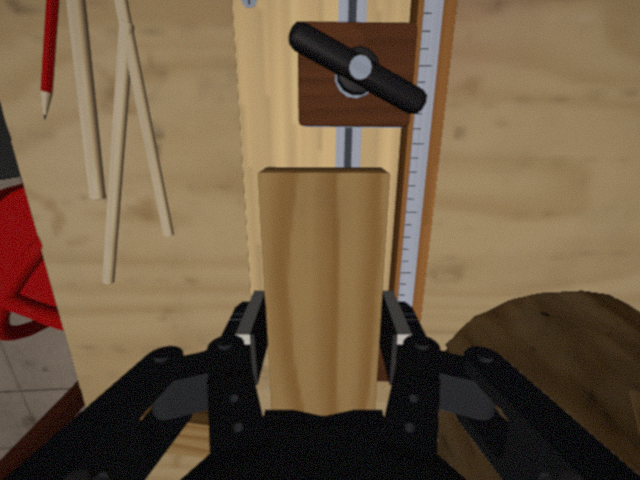

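The picture shows the rail level in the jaws from (325,170) to (320,410). The loose stop is at (357,75), clear of the rail's end.

>>> step_arm:
  series: [1,0,0,0.2,0.005,1,0,0,0.4,0.005,1,0,0,0.52,0.005,1,0,0,0.58,0.005,1,0,0,0.62,0.005,1,0,0,0.635,0.005,1,0,0,0.635,0.005,1,0,0,0.635,0.005]

```text
time: 12.3
tcp_pos: [0.568, -0.0354, 0.0445]
ee_rot: [0.638, 0.77, 0.001, 0.001]
ft_force: [0.3, -0.3, -1.9]
finger_gap: 0.0491
finger_force: 32.4
```

>>> step_arm:
  series: [1,0,0,0.012,0,1,0,0,0.022,0,1,0,0,0.024,0,1,0,0,0.024,0]

```text
time: 12.7
tcp_pos: [0.5675, -0.0357, 0.0393]
ee_rot: [0.639, 0.77, 0.0, 0.001]
ft_force: [-1.7, -1.3, 5.3]
finger_gap: 0.0491
finger_force: 33.2
```

>>> step_arm:
  series: [0.22,0,0,0,0,0.22,0,0,0,0,0.22,0,0,0,0,0.22,0,0,0,0,0.22,0,0,-0.1,0,0.22,0,0,-0.3,0,0.22,0,0,-0.6,0,0.22,0,0,-0.6,0]

```text
time: 13.5
tcp_pos: [0.5705, -0.0349, 0.1639]
ee_rot: [0.638, 0.77, 0.004, 0.004]
ft_force: [1.6, 0.4, 0.6]
finger_gap: 0.0665
finger_force: 0.0
```

```bash
cat > home.py <<'E'
from h import *
import sys
s=robot.state();print(s['time'],s['tcp_pos'],yaw(s),s['finger_gap'])
p,d,z=snap('wrist',sys.argv[1]);W=world(z,d);Z=W[...,2]
th=np.radians(10.87);R=np.array([[np.cos(th),-np.sin(th)],[np.sin(th),np.cos(th)]]);C=np.array([641.2,-103.2])
# rail top plane z=.036: rail pixels by height, in jig corner frame
J=(W[...,:2]*1000-C)@R
m=(Z>.030)&(Z<.040)&(J[...,0]>-120)&(J[...,0]<2)&(J[...,1]>-3)&(J[...,1]<165)
m=cv2.morphologyEx(m.astype(np.uint8),cv2.MORPH_OPEN,np.ones((7,7)))
n,l,st,c=cv2.connectedComponentsWithStats(m);i=1+st[1:,4].argmax()
v,u=np.nonzero(l==i);P=(np.array([ray(z,a,b,.036)[:2] for a,b in zip(u,v)])*1000-C)@R
r=cv2.minAreaRect(P.astype(np.float32));print('rail',r,len(u),np.median(Z[l==i]))
print('x',np.percentile(P[:,0],[.5,99.5]),'y',np.percentile(P[:,1],[.5,99.5]))
for lo,hi,nm,h in((.040,.049,'fence',.044),(.055,.066,'dark',.061),(.085,.1,'bar',.093)):
    m=(Z>lo)&(Z<hi)&(J[...,0]>-130)&(J[...,0]<45)&(J[...,1]>-50)&(J[...,1]<240)
    n,l,st,c=cv2.connectedComponentsWithStats(cv2.morphologyEx(m.astype(np.uint8),cv2.MORPH_OPEN,np.ones((3,3))))
    for i in range(1,n):
        if st[i,4]<200: continue
        v,u=np.nonzero(l==i);P=(np.array([ray(z,a,b,h)[:2] for a,b in zip(u,v)])*1000-C)@R
        r=cv2.minAreaRect(P.astype(np.float32));w,E=np.linalg.eigh(np.cov(P.T))
        print(nm,np.round(r[0],1),np.round(r[1],1),round(r[2],1),'x',np.percentile(P[:,0],[1,99]).round(1),'y',np.percentile(P[:,1],[1,99]).round(1),'pca',np.degrees(np.arctan2(E[1,1],E[0,1])).round(1))
E
python3 home.py w7.png
```

```text
13.5 [ 0.57049494 -0.03486409  0.1639492 ] 100.64597106253177 0.06650955176571532
rail ((-59.046630859375, 81.52322387695312), (128.52426147460938, 49.63027572631836), 89.67085266113281) 9982 0.03545312571914492
x [-83.59168455 -34.44113924] y [ 17.53862263 145.69635237]
fence [-23.  102.3] [274.5 104.9] 84.6 x [-69.5  22.5] y [-31.7 234.8] pca 85.3
dark [-31.8 221. ] [28.5 71.6] 64.0 x [-65.7  -5.2] y [195.5 224.8] pca 163.6
dark [-41.1 186.5] [41.5 72.4] 89.8 x [-76.8  -7.2] y [165.8 204.2] pca 162.0
dark [-44.  -16.7] [41.5 83.8] 89.4 x [-85.   -3.2] y [-37.3   3.2] pca 179.6
bar [-41.9 194.7] [14.4 81.7] 64.0 x [-78.  -6.] y [174.3 215.1] pca 154.1
```

```bash
python3 - <<'E'
from h import *
plan([((.54,-.04,.16),146),((.515,-.045,.16),190.9),((.515,-.045,.034),190.9)])
E
```

```text
to [ 0.54 -0.04  0.16] 146 row [0.0038, -0.1518, 0.0166] -0.756
to [ 0.515 -0.045  0.16 ] 190.9 row [0.0896, -0.0906, -0.0] -0.7483
to [ 0.515 -0.045  0.034] 190.9 row [-0.0, 0.0, 0.63] -0.0
```

>>> step_arm:
  series: [0.22,0,-0.15,0,-0.14,0.22,0,-0.15,0,-0.28,0.22,0,-0.15,0,-0.42,0.22,0,-0.15,0,-0.56,0.22,0,-0.15,0,-0.7,0.22,0,-0.15,0,-0.756,0.22,0,-0.15,0,-0.756]

```text
time: 14.25
tcp_pos: [0.5368, -0.0414, 0.157]
ee_rot: [0.293, 0.956, -0.0, -0.001]
ft_force: [-0.2, -0.4, 0.1]
finger_gap: 0.0661
finger_force: 0.0
```

>>> step_arm:
  series: [0.22,0.09,-0.09,0,-0.14,0.22,0.09,-0.09,0,-0.28,0.22,0.09,-0.09,0,-0.42,0.22,0.09,-0.09,0,-0.56,0.22,0.09,-0.09,0,-0.7,0.22,0.09,-0.09,0,-0.748,0.22,0.09,-0.09,0,-0.748]

```text
time: 14.95
tcp_pos: [0.5121, -0.0461, 0.1576]
ee_rot: [-0.094, 0.996, 0.0, -0.001]
ft_force: [-0.1, 0.6, 0.5]
finger_gap: 0.0665
finger_force: 0.0
```

```bash
python3 - <<'E'
from h import *
s=robot.state();print(s['tcp_pos'],yaw(s),s['q'])
plan([((.515,-.045,.034),190.9)])
E
```

```text
[ 0.51210045 -0.04611223  0.15759295] -169.20009294092935 [ 0.61027942  0.68162687 -0.89358915  1.9055763   0.68080223  0.89290681
  1.13058697]
to [ 0.515 -0.045  0.034] 190.9 row [-0.0153, 0.0027, 0.618] -6.0017
```

>>> step_arm:
  series: [0.22,0,0,0.2,0,0.22,0,0,0.4,0,0.22,0,0,0.5,0,0.22,0,0,0.57,0,0.22,0,0,0.6,0,0.22,0,0,0.615,0,0.22,0,0,0.615,0]

```text
time: 15.65
tcp_pos: [0.5132, -0.0458, 0.036]
ee_rot: [-0.095, 0.996, -0.0, 0.001]
ft_force: [0.2, -0.1, 0.5]
finger_gap: 0.0666
finger_force: 0.0
```

>>> step_arm:
  series: [0.22,-0.04,0,0.01,0,0.22,-0.07,0,0.01,0,0.22,-0.095,0,0.01,0,0.22,-0.12,0,0.01,0,0.22,-0.145,0,0.01,0,0.22,-0.17,0,0.01,0,0.22,-0.19,0,0.01,0,0.22,-0.21,0,0.01,0,0.22,-0.23,0,0.01,0,0.22,-0.235,0,0.01,0]

```text
time: 16.65
tcp_pos: [0.5595, -0.0369, 0.0336]
ee_rot: [-0.095, 0.995, 0.0, 0.0]
ft_force: [-2.4, -0.5, 1.6]
finger_gap: 0.0663
finger_force: 0.8
```

>>> step_arm:
  series: [0.22,-0.01,0,0,0,0.22,-0.02,0,0,0,0.22,-0.025,0,0,0,0.22,-0.025,0,0,0]

```text
time: 17.05
tcp_pos: [0.5642, -0.0361, 0.0336]
ee_rot: [-0.095, 0.995, 0.0, 0.0]
ft_force: [-0.5, 0.3, 0.2]
finger_gap: 0.0664
finger_force: 0.1
```

>>> step_arm:
  series: [0.22,-0.007,0,0,0,0.22,-0.012,0,0,0,0.22,-0.015,0,0,0,0.22,-0.015,0,0,0]

```text
time: 17.45
tcp_pos: [0.5643, -0.036, 0.0333]
ee_rot: [-0.095, 0.995, -0.001, -0.003]
ft_force: [-6.1, -0.7, 3.4]
finger_gap: 0.067
finger_force: 3.0
```

>>> step_arm:
  series: [0.22,-0.005,0,0,0,0.22,-0.01,0,0,0,0.22,-0.01,0,0,0]

```text
time: 17.75
tcp_pos: [0.5644, -0.0361, 0.0331]
ee_rot: [-0.095, 0.995, -0.001, -0.005]
ft_force: [-9.5, -1.6, 7.0]
finger_gap: 0.0661
finger_force: 4.6
```

>>> step_arm:
  series: [0.22,0.03,0,0,0,0.22,0.08,0,0,0,0,0.08,0,-0.2,0,0,0.08,0,-0.4,0,0,0.08,0,-0.6,0,0,0.08,0,-0.75,0,0,0.08,0,-0.75,0]

```text
time: 18.45
tcp_pos: [0.5559, -0.0372, 0.1883]
ee_rot: [-0.095, 0.995, -0.0, 0.006]
ft_force: [-0.1, 1.2, -1.1]
finger_gap: 0.0857
finger_force: 0.0
```

```bash
python3 - <<'E'
from h import *
plan([((.5614,.0819,.2),164.9),((.5614,.0819,.088),164.9)],y=yaw()%360)
E
```

```text
to [0.5614 0.0819 0.2   ] 164.9 row [-0.1391, 0.5797, -0.0587] 0.4329
to [0.5614 0.0819 0.088 ] 164.9 row [0.0, 0.0, 0.56] -0.0
```

>>> step_arm:
  series: [0,-0.139,0.2,-0.06,0.13,0,-0.139,0.4,-0.06,0.26,0,-0.139,0.58,-0.06,0.39,0,-0.139,0.58,-0.06,0.433,0,-0.139,0.58,-0.06,0.433,0,-0.139,0.58,-0.06,0.433]

```text
time: 19.05
tcp_pos: [0.5584, 0.0797, 0.1948]
ee_rot: [0.131, 0.991, -0.001, -0.0]
ft_force: [0.4, -0.6, -0.7]
finger_gap: 0.0853
finger_force: 0.0
```

```bash
python3 home.py w8.png; python3 meas.py pics/w8.png.npz | grep bar; python3 - <<'E'
from h import *
plan([((.5614,.0819,.088),164.9)])
E
```

```text
19.05 [0.55837606 0.07965722 0.19475748] 164.88743409037488 0.08533050922874745
rail ((-26.372358322143555, 83.14073944091797), (130.89524841308594, 53.36506652832031), 89.9507827758789) 5835 0.03543057174784625
x [-52.67148741  -0.4159949 ] y [ 18.7352407  147.64847472]
fence [  9.6 206.6] [25.6 66.8] 0.1 x [-2.2 22. ] y [177.5 239.5] pca 95.0
fence [-44.1  -0.6] [85.3  9. ] 0.2 x [-85.9  -3. ] y [-4.6  3.4] pca 180.0
fence [  9.4 114.8] [107.7  25.7] 89.9 x [-3. 22.] y [ 66.3 163.8] pca 90.7
dark [-42.  207.7] [37.1 73.3] 89.3 x [-77.5  -5.9] y [191.9 225.8] pca 166.8
dark [-49.2 172.7] [33.7 80.2] 63.1 x [-78.1  -9.9] y [166.7 202.3] pca 161.9
dark [-45.3 -15.8] [42.9 84.2] 89.6 x [-86.4  -5.7] y [-36.6   4.7] pca 178.2
bar [-43.5 196.7] [13.4 82.5] 64.4 x [-80.1  -7.1] y [176.5 217.3] pca 154.2
bar [325. 244.] 1961 ctr [561.   81.8] [22.1 81.6] 74.9 mean [558.3  82.4] pca 164.9 z 0.0915
barz [326. 246.] 2043 ctr [561.4  81.6] [16.2 82.5] 74.9 mean [559.3  82.4] pca 165.1 z 0.0918
to [0.5614 0.0819 0.088 ] 164.9 row [-0.0107, 0.0163, 0.5339] -0.0012
```

>>> step_arm:
  series: [0,-0.008,0.01,0.2,0,0,-0.008,0.01,0.4,0,0,-0.008,0.01,0.5,0,0,-0.008,0.01,0.53,0,0,-0.008,0.01,0.53,0,0,-0.008,0.01,0.53,0]

```text
time: 19.7
tcp_pos: [0.5614, 0.0824, 0.0906]
ee_rot: [0.132, 0.991, 0.001, 0.001]
ft_force: [0.3, 1.4, 0.5]
finger_gap: 0.0856
finger_force: 0.0
```

>>> step_arm:
  series: [1,0,0,0,0,1,0,0,0,0,1,0,0,0,0,1,0,0,0,0,1,0,0,0,0,1,0,0,0,0,1,0,0,0,0,1,0,0,0,0]
  force: 60

```text
time: 20.5
tcp_pos: [0.5602, 0.082, 0.0902]
ee_rot: [0.131, 0.991, -0.001, 0.0]
ft_force: [-1.0, -0.9, 5.7]
finger_gap: 0.0226
finger_force: 58.5
```

>>> step_arm:
  series: [1,-0.007,-0.015,0,0,1,-0.0145,-0.03,0,0,1,-0.022,-0.045,0,0,1,-0.029,-0.06,0,0,1,-0.036,-0.075,0,0,1,-0.044,-0.09,0,0,1,-0.051,-0.105,0,0,1,-0.058,-0.12,0,0,1,-0.0655,-0.135,0,0,1,-0.0655,-0.135,0,0]

```text
time: 21.5
tcp_pos: [0.5655, 0.0546, 0.0901]
ee_rot: [0.131, 0.991, 0.001, -0.0]
ft_force: [-3.4, 2.7, 5.8]
finger_gap: 0.0223
finger_force: 58.9
```

>>> step_arm:
  series: [1,-0.004,-0.009,0,0,1,-0.0065,-0.0135,0,0,1,-0.0087,-0.018,0,0,1,-0.0087,-0.018,0,0,1,-0.0087,-0.018,0,0]

```text
time: 22.0
tcp_pos: [0.5661, 0.0515, 0.0902]
ee_rot: [0.13, 0.991, 0.002, -0.0]
ft_force: [-3.3, 3.9, 6.1]
finger_gap: 0.0225
finger_force: 58.8
```

>>> step_arm:
  series: [1,-0.004,-0.009,0,0,1,-0.0065,-0.0135,0,0,1,-0.0065,-0.0135,0,0,1,-0.0065,-0.0135,0,0]

```text
time: 22.4
tcp_pos: [0.5666, 0.0484, 0.0901]
ee_rot: [0.13, 0.991, 0.002, -0.0]
ft_force: [-3.5, 3.4, 6.3]
finger_gap: 0.0225
finger_force: 58.8
```

>>> step_arm:
  series: [1,-0.002,-0.0045,0,0,1,-0.0044,-0.009,0,0,1,-0.0044,-0.009,0,0,1,-0.0044,-0.009,0,0]

```text
time: 22.8
tcp_pos: [0.567, 0.0466, 0.0902]
ee_rot: [0.13, 0.991, 0.002, -0.0]
ft_force: [-3.4, 3.7, 6.5]
finger_gap: 0.0226
finger_force: 58.8
```

>>> step_arm:
  series: [1,-0.002,-0.0045,0,0,1,-0.0044,-0.009,0,0,1,-0.0044,-0.009,0,0,1,-0.0044,-0.009,0,0]

```text
time: 23.2
tcp_pos: [0.5672, 0.0452, 0.0902]
ee_rot: [0.13, 0.991, 0.002, -0.001]
ft_force: [-3.4, 4.1, 5.4]
finger_gap: 0.0228
finger_force: 58.9
```

Not yet in firm contact; I continue in 2 mm steps until the force rises.

>>> step_arm:
  series: [1,-0.002,-0.0045,0,0,1,-0.0044,-0.009,0,0,1,-0.0044,-0.009,0,0,1,-0.0044,-0.009,0,0]

```text
time: 23.6
tcp_pos: [0.5673, 0.0451, 0.0902]
ee_rot: [0.13, 0.992, 0.004, -0.001]
ft_force: [-3.3, 7.2, 4.4]
finger_gap: 0.0225
finger_force: 58.8
```

>>> step_arm:
  series: [1,-0.002,-0.0045,0,0,1,-0.0044,-0.009,0,0,1,-0.0044,-0.009,0,0,1,-0.0044,-0.009,0,0]

```text
time: 24.0
tcp_pos: [0.5673, 0.0449, 0.0902]
ee_rot: [0.129, 0.992, 0.005, -0.001]
ft_force: [-4.8, 10.0, 3.7]
finger_gap: 0.0223
finger_force: 58.8
```

```bash
python3 home.py w9.png; python3 -c "
import cv2;p=cv2.imread('pics/w9.png');cv2.imwrite('pics/w9v.png',p)"
```

```text
24.0 [0.56726007 0.04494856 0.09018169] 165.17188360984943 0.022254902956635406
rail ((-38.01081848144531, 57.44454574584961), (124.99720764160156, 35.082977294921875), 88.18758392333984) 6804 0.03542991557185673
x [-54.80156128 -23.57701119] y [ -3.64573931 118.96734271]
fence [-77.4 161. ] [56.6  2.8] 89.2 x [-78.6 -76.3] y [133.4 188.6] pca 89.7
fence [  8.7 211.8] [56.7 26.4] 89.7 x [-3.9 21.5] y [185.7 239.4] pca 88.4
fence [-55.9  -0.8] [63.6 12.6] 2.4 x [-86.8 -25.1] y [-6.3  4.2] pca -179.7
fence [ 14.7 148.1] [ 7.4 17.5] 65.2 x [ 7.3 21.7] y [141.7 153.3] pca 152.7
fence [ 11.7 116.9] [12.5 28.1] 62.5 x [-0.1 21.7] y [106.  124.7] pca 141.3
dark [-42.4 160.3] [73.7 59.3] 0.0 x [-78.8  -9.4] y [131.3 189.7] pca 53.9
dark [-16.4 135.1] [ 6.  21.7] 63.5 x [-26.3  -6.1] y [130.8 140.6] pca 156.8
dark [-55.5 -14.4] [43.5 64.5] 90.0 x [-86.6 -26. ] y [-35.6   6.4] pca 156.9
bar [-44.3 161. ] [13.6 82.8] 63.6 x [-81.1  -8.2] y [141.1 181.7] pca 154.1
bar [-55.7 146.2] [15.6 22.1] 64.0 x [-64.3 -43.6] y [139.4 156.8] pca 80.4
bar [-40.1 178.7] [15.3 22.2] 65.7 x [-52.4 -33.8] y [168. 186.] pca -153.6
```

View pics/w9v.png

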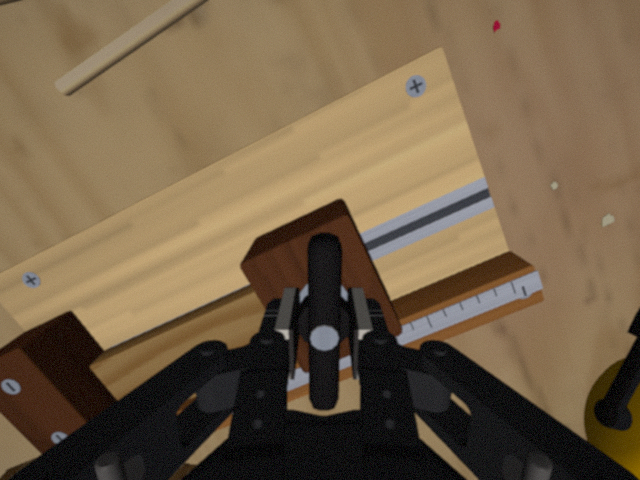

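The picture shows the rail between the head block at (95,362) and the stop at (250,285). Its near edge measures 1–2 mm off, so I press it to the fence again before tightening.

>>> step_arm:
  series: [0,0,0,0,0,0,0,0,0,0,0,0,0,0,0,0,0,0,0,0,0,0,0,-0.2,0,0,0,0,-0.4,0,0,0,0,-0.6,0,0,0,0,-0.6,0]

```text
time: 24.85
tcp_pos: [0.5722, 0.0393, 0.2154]
ee_rot: [0.132, 0.991, 0.002, 0.006]
ft_force: [0.4, 0.3, 0.7]
finger_gap: 0.0854
finger_force: 0.0
```

```bash
python3 home.py w10.png | grep -v fence; python3 - <<'E'
from h import *
th=np.radians(10.87);c,s=np.cos(th),np.sin(th)
w=lambda x,y:(.6412+c*x-s*y,-.1032+s*x+c*y)
plan([((*w(-.085,.065),.15),190.9),((*w(-.085,.065),.034),190.9)])
E
```

```text
24.85 [0.57222743 0.03931389 0.21536037] 164.84214156328431 0.08541293577796076
rail ((-26.50234031677246, 61.06270217895508), (127.97776794433594, 53.132408142089844), 89.96917724609375) 6093 0.035473904585994684
x [-52.47809515  -0.5119062 ] y [ -1.231997   123.93204672]
dark [-38.  182.1] [33.8 79.3] 70.5 x [-77.3  -5.8] y [156.2 189.7] pca 166.3
dark [-48.6 136.4] [33.4 80.3] 63.8 x [-77.9  -9.4] y [130.6 166.2] pca 161.7
dark [-45.  -16.7] [83.9 41.8] 0.1 x [-86.3  -5.7] y [-37.2   3.3] pca 176.2
bar [-43.2 160.9] [13.4 81.2] 63.8 x [-79.7  -7.2] y [140.3 181.2] pca 154.1
to [ 0.5455 -0.0554  0.15  ] 190.9 row [-0.0012, -0.4854, 0.3124] -0.4343
to [ 0.5455 -0.0554  0.034 ] 190.9 row [-0.0, 0.0, 0.58] -0.0
```

Near edge and angle match the flush-pushed reading (−52.5 against −52.7), so the rail is still on the fence. I regrip the knob and tighten.

```bash
python3 meas.py pics/w10.png.npz | grep bar; python3 - <<'E'
from h import *
plan([((.5681,.0459,.088),164.9)])
E
```

```text
bar [328. 224.] 1735 ctr [568.   46.5] [22.1 81.9] 74.4 mean [565.4  46.8] pca 165.0 z 0.0916
barz [328. 226.] 1840 ctr [568.   45.7] [19. 82.] 78.1 mean [566.6  46.8] pca 165.0 z 0.0918
to [0.5681 0.0459 0.088 ] 164.9 row [0.0219, 0.0331, 0.6224] -0.0009
```

>>> step_arm:
  series: [0,0.02,0.033,0.2,0,0,0.02,0.033,0.4,0,0,0.02,0.033,0.55,0,0,0.02,0.033,0.61,0,0,0.02,0.033,0.62,0,0,0.02,0.033,0.62,0]

```text
time: 25.5
tcp_pos: [0.5671, 0.0458, 0.0859]
ee_rot: [0.131, 0.991, 0.0, 0.0]
ft_force: [-0.5, -0.6, 0.6]
finger_gap: 0.0856
finger_force: 0.0
```

>>> step_arm:
  series: [1,0,0,0,0,1,0,0,0,0,1,0,0,0,0,1,0,0,0,0,1,0,0,0,0,1,0,0,0,0,1,0,0,0,0,1,-0.004,-0.009,0,0,1,-0.006,-0.013,0,0,1,-0.006,-0.013,0,0]
  force: 60

```text
time: 26.5
tcp_pos: [0.567, 0.0453, 0.0863]
ee_rot: [0.131, 0.991, 0.002, 0.0]
ft_force: [-2.5, 3.2, 5.9]
finger_gap: 0.0226
finger_force: 58.6
```

>>> step_arm:
  series: [1,0,0,0,0.1,1,0,0,0,0.2,1,0,0,0,0.3,1,0,0,0,0.4,1,0,0,0,0.5,1,0,0,0,0.6,1,0,0,0,0.7,1,0,0,0,0.8,1,0,0,0,0.9,1,0,0,0,0.9]

```text
time: 27.5
tcp_pos: [0.5689, 0.0476, 0.0864]
ee_rot: [0.566, 0.824, 0.004, 0.0]
ft_force: [2.2, 6.1, 1.1]
finger_gap: 0.0226
finger_force: 59.0
```

>>> step_arm:
  series: [1,0,0,0,0.06,1,0,0,0,0.12,1,0,0,0,0.18,1,0,0,0,0.19,1,0,0,0,0.19]

```text
time: 28.0
tcp_pos: [0.5695, 0.0477, 0.0864]
ee_rot: [0.644, 0.765, 0.005, 0.0]
ft_force: [1.9, 5.9, 1.9]
finger_gap: 0.0226
finger_force: 59.0
```

```bash
python3 - <<'E'
from h import *
s=robot.state();print(s['tcp_pos'],yaw(s),s['ft_force'],s['wrist_torque'])
E
python3 home.py w11.png | grep -E "bar|rail"
```

```text
[0.5694737  0.04771907 0.08636538] 99.788856417103 [1.86070297 5.89471692 1.86167903] [ 1.2631955  -0.44078816  0.29194351]
rail ((-25.489601135253906, 89.54421997070312), (43.317867279052734, 11.713601112365723), 89.88416290283203) 850 0.03545945703904711
bar [-41.3 163.3] [81.3 13.6] 89.8 x [-48.  -34.9] y [124.4 202.8] pca 89.8
bar [-59.7 167.1] [23.  15.2] 87.6 x [-66.8 -52.1] y [156.2 178. ] pca 115.6
bar [-23.3 167.7] [15.3 20.1] 0.4 x [-30.9 -16.1] y [158.6 177.7] pca 163.0
```

>>> step_arm:
  series: [0,0,0,0,0,0,0,0,0,0,0,0,0,0,0,0,0,0,0,0,0,0,0,-0.2,0,0,0,0,-0.4,0,0,0,0,-0.6,0,0,-0.35,0.05,-0.6,0,0,-0.35,0.05,-0.6,0,0,-0.35,0.05,-0.6,0]

```text
time: 29.05
tcp_pos: [0.5892, -0.0308, 0.2053]
ee_rot: [0.649, 0.76, -0.001, 0.001]
ft_force: [-0.3, -0.2, -0.7]
finger_gap: 0.0853
finger_force: 0.0
```

```bash
python3 home.py w12.png
```

```text
29.05 [ 0.58916077 -0.03082419  0.20529   ] 98.99797742078744 0.0852868486344306
rail ((-26.305294036865234, 62.345367431640625), (50.07601547241211, 128.89675903320312), 0.30684834718704224) 6860 0.03545438984446618
x [-50.84110501  -1.13777182] y [ -1.28780442 126.09588191]
fence [-30.9 100.6] [278.5 108.3] 90.0 x [-65.8  22.9] y [-33.8 237.9] pca 87.7
dark [-19.4 159.7] [29.7 59.5] 0.3 x [-33.9  -4.7] y [130.6 188.9] pca 89.7
dark [-63.5 159.7] [59.5 27.1] 90.0 x [-76.7 -50.3] y [130.7 188.9] pca 89.8
dark [-43.7 -17.4] [41.3 83.8] 90.0 x [-84.7  -2.7] y [-37.7   2.8] pca -179.9
bar [-41.2 159.9] [81.7 13.9] 90.0 x [-47.9 -34.5] y [120.5 199.5] pca 90.0
```

View pics/w12.png

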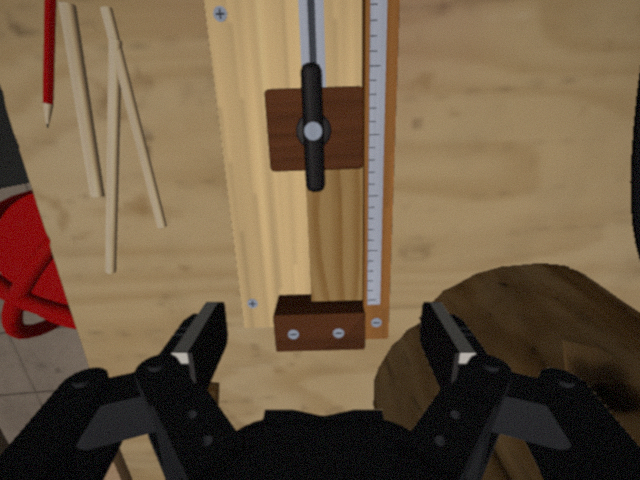

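The picture shows the rail flush along the fence and against the head block near (335,298). The stop is on its other end at (315,170), and the T-bar lies along the fence direction (tight).

```bash
python3 -c "
from bench import robot;print(robot.close_job())"
```

```text
the job is handed in; nothing more can be done
None
```

The rail is set in the jig and the job is handed in: in the last camera view it lay flush to the fence and head block, with the stop against its other end and the knob fully tight. That took 29 of the 72 s, the arm never went near the offcut, bottle or square, and no verdict came back at hand-in.

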